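Turn the rinsed square tray over onto the draining board

TASK

Three rinsed white trays lie mouth up on the dental counter in front of the raised draining board. Turn the square one over to drain: push it up against the board's front edge and raise its near side until it tips over that edge and lies flat on the board, mouth down. Leave the round tray and the narrow tray where they are.

Things in the scene. Friction and masses are not known exactly. Their poses are not given: they have to be found in the camera images.
- square_tray: Square tray of white, not slippery plastic, 120 x 120 mm over its flat flange, 21 mm high, about 0.12 kg, loose, mouth up, 10 to 30 mm in front of the board, square to it within 7 degrees. The 5 mm flange (16 to 21 mm above the counter) overhangs the 92 x 92 mm tub by 14 mm all round. Origin: centre of the tub's underside; x, y along the sides; z towards the mouth: up at the start, down once turned over.
- board: Raised draining board, a fixed white slab 200 mm deep (x), 600 mm long (y), 24 mm high, with an upright flat front face. Origin: centre of its underside, at counter level. x points away from the robot: the front edge is at x = -100 mm, the top at z = 24 mm. A bar 6 mm wide and 12 mm high runs along its back edge; the rest of the top is bare. It may stand turned by up to 9 degrees.
- round_tray: Round white tray, 110 mm across, 21 mm high, loose, mouth up in front of the board: to be left alone. Origin: centre of its underside.
- narrow_tray: Narrow white tray, 120 mm (x) by 65 mm (y), 21 mm high, loose, mouth up in front of the board: to be left alone. Origin: centre of its underside.
Things that resemble listed ones, but are neither listed nor needed, are in the scene too. What is shaped like the square_tray but blue or turquoise is not meant.

How it is judged:
By the outcome, as a careful person would: the job done as asked, in the order asked, and still so for the second after the job is handed in, with the robot touching nothing.
It also fails if it takes over 40 s, if anything falls off the work surface, if the arm or the gripper's body presses on something with over 40 N, if the wrist force passes 120 N, or if a joint passes its speed limit or range.

ROBOT

A 6-joint arm with a two-finger parallel gripper is mounted at the origin on the work surface. World frame = base frame: x ahead of the robot, y to its left, z up, the work surface at z = 0. Lengths are in m, angles in rad, forces in N, time in s.
With the tool pointing down it reaches from about 0.375 to 0.975 m from the base axis. Payload 3.8 kg.
Tool frame: the origin (TCP) lies at the very end of the fingers, on their centre line; the grasp point (between the pads) lies 19 mm behind it; z points along the fingers, y is the direction in which the jaws open and shut (so a half turn about z gives the same grasp; the last joint's range is limited). The gripper opens to 85 mm and grips with 20 to 120 N. Pads are 22 mm wide; open, the fingers measure 114 mm over their backs; the gripper's body (76 mm by 85 mm) begins 54 mm behind the grasp point. The pads swing forward as they close: fully open they stand 13 mm farther back than shut.
Start: joints at [-1.274, 0.264, 1.604, -0, 1.274, -0.037], TCP at [0.221, -0.638, 0.192] pointing down, gripper open.
Joint ranges: [-2.63, 2.63], [-0.94, 2.18], [0.31, 2.57], [-1.31, 4.45], [0, 2.66], [-2.55, 2.55]. Speed limits (rad/s): [2.57, 2.57, 3.14, 3.14, 3.14, 3.14].

INTERFACE

Orientations are given as a rotation vector (axis times angle).
In Python, from workcell import status, read_camera, camera_info, order gives the robot as it stands.
- The arm moves only by the tool move_arm, never from a script. Its argument "deltas" is a list of rows, each a list of 3 entries, a list of its own where there are three numbers: the turn, a rotation vector about the world's x, y, z as a fraction of full scale, then the shift along the world's x, y, z as a fraction of full scale, then the closure, from -1 (fully open) to 1 (shut), so that 0 is half open. A call has 1 to 20 rows; each row is the pose to reach, as a shift and turn from the pose commanded when the call began; what a row does not reach only later rows make up. Full scale, the value 1, is 0.1 m for a shift and pi/2 rad for a turn. A row lasts 1/8 s, in which the tool goes at most 62.5 mm and 10.7 degrees, less where a joint would pass 70% of its speed; a pose out of reach is approached as far as the arm can. A call with a number of a shift or a turn outside -1 to 1 is refused whole. A call with a gripper value outside its range is refused whole. The fingers move at their own pace and stop on an object; "grip_force" is the grip in N (left out, the last holds). Time passes only in rows, so rows that repeat a pose let the fingers close. It gives the time, the measured TCP pose, the force and the opening at its end, in the units of the state.
- status.read_state(): the state, without advancing time (a new reading comes with each control period).
- read_camera(name): name is "side" or "top" or "wrist"; returns (picture, depth): 480x640x3 uint8, red, green, blue; 480x640 float32, m along the optical axis (not along the pixel's ray), 0 where there is no reading.
- camera_info(name): a dict with "K" (3x3 intrinsics, pixels), "R" (3x3) and "t" (3): a world point X has camera coordinates R X + t. Camera axes: x right, y down, z forward; pixel columns grow to the right and rows downward; lengths in m; the calibration is good to about 2 mm. A picture is of the moment at which its call begins: read the wrist's pose just before it. camera_info takes no time and is no camera call; for the wrist camera it gives the pose at the moment of the call.
- order.finish_job(): hands the job in, once; it reports no verdict.
The state is a dict: "time": time; "q": joint angles; "joint_vel": joint speeds; "joint_torque": joint torques, N m; "tool_pos": TCP position; "tcp_rot": TCP orientation; "wrist_force": force on the tool from outside, world axes, zero at the start; "torque": the same for the moment, N m; "width": opening from 0.0 (shut) to 1.0 (fully open).
Only numpy, scipy, OpenCV 4.12 (cv2) and the standard library are available. Lean on these libraries where they do the work, as an engineer would, in place of code of your own. Each camera call takes 0.05 s, during which the arm holds its last target. There are 200 camera calls.

## Working session

There is one attempt and no reset: what is moved stays moved. The work goes in short steps, Python scripts to look and compute and a tool call to move; the robot and the scene stay as the last step left them, time stands still between calls to the robot, and variables do not carry over. Pictures are saved under pics/ and viewed, about 8 in all and at most 12, crops included, and the job is handed in when it is done.

Besides the shell and the picture viewer there is one more tool, called after ">>>" as name(argument=value, ...) on one line, values as JSON. move_arm: Moves the arm, as the interface text tells. Its arguments: {"type":"object","properties":{"deltas":{"type":"array","items":{"type":"array"}},"grip_force":{"type":"number"}},"required":["deltas"]}

```bash
mkdir -p pics; ls; python3 - <<'E'
from workcell import status, read_camera, camera_info
import cv2,numpy as np
s=status.read_state();print(s)
for n in("top","side"):
    p,d=read_camera(n);cv2.imwrite(f"pics/{n}0.png",p[:,:,::-1]);np.save(f"pics/{n}0d.npy",d)
    c=camera_info(n);print(n,np.round(c["K"],1).tolist(),np.round(-c["R"].T@c["t"],3),np.round(c["R"],3).tolist())
E
```

```text
pics
{'time': 0.0, 'q': array([-1.27393435e+00,  2.64747233e-01,  1.60541573e+00,  1.12412044e-05,
        1.27368986e+00, -3.69225847e-02]), 'joint_vel': array([ 3.46110908e-04,  9.32537461e-04,  3.18409864e-04, -1.60541388e-03,
        2.62306563e-06, -1.14921994e-03]), 'joint_torque': array([-3.65431169e-04, -5.15107369e+01, -3.67317224e+01,  2.94241472e-04,
        1.30352468e-02,  2.15473420e-05]), 'tool_pos': array([ 0.22088714, -0.63695002,  0.19104358]), 'tcp_rot': array([-3.09573216e+00, -5.21499393e-01,  4.43075257e-04]), 'wrist_force': array([ 0.45577837, -0.12949258, -0.51568984]), 'torque': array([-0.02589819, -0.00818593,  0.0575902 ]), 'width': 0.9961538097092506}
top [[537.6, 0.0, 325.2], [0.0, 537.6, 242.2], [0.0, 0.0, 1.0]] [ 0.413 -0.011  0.892] [[-0.003, -1.0, -0.027], [-0.987, 0.008, -0.158], [0.158, 0.026, -0.987]]
side [[559.6, 0.0, 315.9], [0.0, 559.6, 242.0], [0.0, 0.0, 1.0]] [0.072 0.486 0.572] [[-0.689, -0.724, -0.004], [-0.425, 0.409, -0.808], [0.587, -0.555, -0.589]]
```

View pics/top0.png

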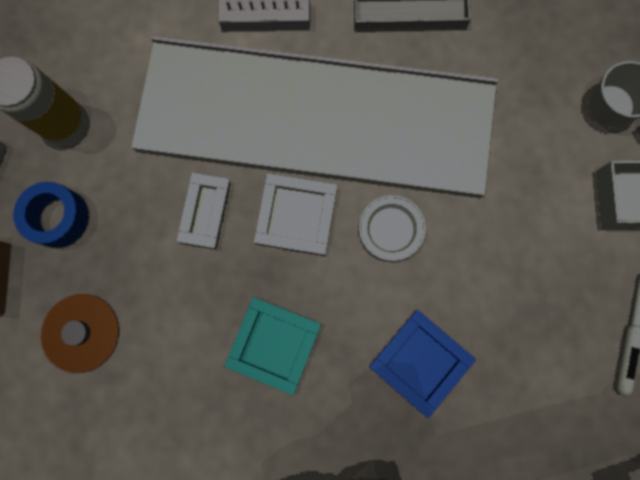

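View pics/side0.png

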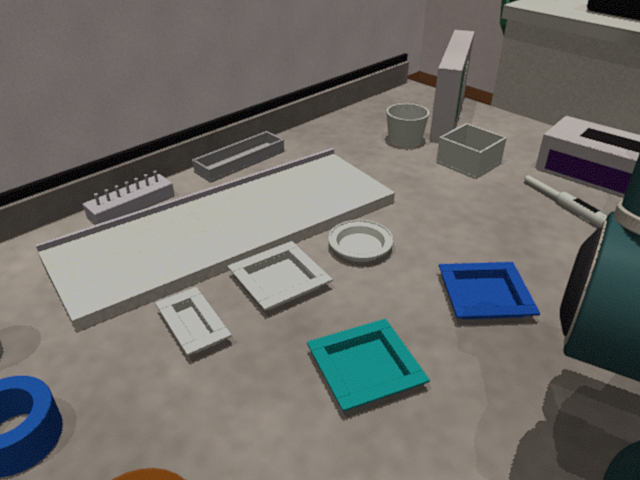

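The square tray is at about (297,214) in the top view, with the narrow tray at (203,210) and the round one at (392,228). The board's front edge runs from (134,150) to (485,194).

```bash
cat > h.py <<'E'
import numpy as np,cv2
from workcell import status, read_camera, camera_info
def ray(uv,z,c):
    uv=np.atleast_2d(np.array(uv,float)); d=np.c_[uv,np.ones(len(uv))]@np.linalg.inv(c["K"]).T@c["R"]
    o=-c["R"].T@c["t"]; return o+d*((z-o[2])/d[:,2])[:,None]
def proj(X,c):
    x=np.atleast_2d(X)@c["R"].T+c["t"]; x=x@c["K"].T; return x[:,:2]/x[:,2:]
E
python3 - <<'E'
from h import *
im=cv2.imread("pics/top0.png");d=np.load("pics/top0d.npy");c=camera_info("top")
v,u=np.mgrid[:480,:640]; r=np.c_[u.ravel(),v.ravel(),np.ones(u.size)]@np.linalg.inv(c["K"]).T
W=((r*d.reshape(-1,1)-c["t"])@c["R"]).reshape(480,640,3)
hsv=cv2.cvtColor(im,cv2.COLOR_BGR2HSV)
print([hsv[p].tolist()+np.round(W[p],3).tolist() for p in((100,300),(214,262),(214,297),(270,300),(228,365),(190,297))])
m=((hsv[...,1]<35)&(hsv[...,2]>120)).astype(np.uint8)
m=cv2.morphologyEx(m,cv2.MORPH_CLOSE,np.ones((3,3)))
for k in cv2.findContours(m,cv2.RETR_EXTERNAL,cv2.CHAIN_APPROX_NONE)[0]:
    a=cv2.contourArea(k)
    if a<1000: continue
    k=k[:,0,:]; z=.024 if a>15000 else .021
    P=ray(k,z,c)[:,:2].astype(np.float32)*1000
    rc=cv2.minAreaRect(P); print(a,k.mean(0).round(),np.round(rc[0],1),np.round(rc[1],1),round(rc[2],2))
    print(cv2.boxPoints(rc).round(1).tolist())
E
```

```text
[[75, 4, 128, 0.799, 0.055, 0.022], [108, 10, 131, 0.602, 0.118, 0.017], [105, 12, 132, 0.605, 0.061, -0.002], [19, 38, 94, 0.51, 0.055, -0.003], [100, 6, 128, 0.576, -0.053, 0.018], [45, 8, 68, 0.644, 0.06, 0.009]]
2936.5 [392. 227.] [576.2 -96.7] [104.  101.8] 62.64
[[507.1000061035156, -119.4000015258789], [597.5, -166.1999969482422], [645.2999877929688, -73.9000015258789], [554.9000244140625, -27.100000381469727]]
4680.0 [295. 213.] [602.5  61.9] [116.5 116.7] 80.06
[[535.0, 14.600000381469727], [649.9000244140625, -5.599999904632568], [670.0999755859375, 109.19999694824219], [555.0999755859375, 129.3000030517578]]
2381.5 [202. 210.] [609.9 217.2] [ 61.6 116.3] 79.65
[[547.2000122070312, 197.3000030517578], [661.5999755859375, 176.39999389648438], [672.5999755859375, 237.0], [558.2999877929688, 257.8999938964844]]
36423.0 [317. 118.] [769.5  32. ] [595.1 189.3] 81.51
[[632.0, -248.3000030517578], [819.2000122070312, -276.20001220703125], [907.0, 312.29998779296875], [719.7999877929688, 340.29998779296875]]
```

>>> move_arm(deltas=[[[0,0,0.0866],[0.354,0.894,0],1],[[0,0,0.0866],[0.354,0.894,0],1]], grip_force=30)

```text
time: 0.35
tool_pos: [0.2568, -0.5459, 0.1911]
tcp_rot: [-3.052, -0.732, -0.0]
wrist_force: [1.2, 0.2, 0.5]
width: 0.609
```

>>> move_arm(deltas=[[[0,0,0.0866],[0.354,0.894,0],1],[[0,0,0.0866],[0.354,0.894,0],1]])

```text
time: 0.6
tool_pos: [0.2923, -0.456, 0.1916]
tcp_rot: [-2.996, -0.94, -0.0]
wrist_force: [-0.4, -0.7, 0.4]
width: 0.142
```

>>> move_arm(deltas=[[[0,0,0.0866],[0.354,0.894,0],1],[[0,0,0.0866],[0.354,0.894,0],1]])

```text
time: 0.85
tool_pos: [0.3276, -0.3668, 0.1918]
tcp_rot: [-2.925, -1.141, -0.0]
wrist_force: [0.8, 0.3, 0.5]
width: -0.0
```

>>> move_arm(deltas=[[[0,0,0.0866],[0.354,0.894,0],1],[[0,0,0.0866],[0.354,0.894,0],1]])

```text
time: 1.1
tool_pos: [0.3629, -0.2775, 0.1919]
tcp_rot: [-2.841, -1.338, -0.0]
wrist_force: [1.0, 0.1, 0.6]
width: -0.0
```

>>> move_arm(deltas=[[[0,0,0.0866],[0.354,0.894,0],1],[[0,0,0.0866],[0.354,0.894,0],1]])

```text
time: 1.35
tool_pos: [0.3983, -0.1883, 0.192]
tcp_rot: [-2.744, -1.528, -0.0]
wrist_force: [-0.1, -0.2, 0.0]
width: 0.0
```

>>> move_arm(deltas=[[[0,0,0.0866],[0.354,0.894,0],1],[[0,0,0.0866],[0.354,0.894,0],1]])

```text
time: 1.6
tool_pos: [0.4337, -0.0989, 0.1921]
tcp_rot: [-2.634, -1.712, -0.0]
wrist_force: [0.1, -0.6, -0.2]
width: 0.001
```

>>> move_arm(deltas=[[[0,0,0.0866],[0.354,0.894,0],1],[[0,0,0.0866],[0.354,0.894,0],1]])

```text
time: 1.85
tool_pos: [0.4692, -0.0095, 0.1921]
tcp_rot: [-2.511, -1.887, -0.0]
wrist_force: [-0.1, -0.3, -0.4]
width: -0.0
```

>>> move_arm(deltas=[[[0,0,0.0866],[0.354,0.894,0],1],[[0,0,0.0866],[0.354,0.894,-0.5],1],[[0,0,0.0866],[0.354,0.894,-0.8],1],[[0,0,0.0866],[0.354,0.894,-0.8],1]])

```text
time: 2.35
tool_pos: [0.501, 0.0776, 0.109]
tcp_rot: [-2.376, -2.049, 0.01]
wrist_force: [-0.4, -0.2, -0.0]
width: -0.005
```

>>> move_arm(deltas=[[[0,0,0],[0,0,-0.5],1],[[0,0,0],[0,0,-1.0],1],[[0,0,0],[0,0,-1.0],1],[[0,0,0],[0.1,-0.015,-1.0],1],[[0,0,0],[0.2,-0.03,-1.0],1],[[0,0,0],[0.26,-0.039,-1.0],1],[[0,0,0],[0.32,-0.048,-1.0],1],[[0,0,0],[0.36,-0.053,-1.0],1],[[0,0,0],[0.36,-0.053,-1.0],1]])

```text
time: 3.48
tool_pos: [0.5405, 0.0722, 0.0124]
tcp_rot: [-2.38, -2.05, 0.0]
wrist_force: [-0.1, 0.4, -0.2]
width: 0.002
```

```bash
python3 - <<'E'
from h import *
print(status.read_state()["tool_pos"],status.read_state()["wrist_force"])
p,d=read_camera("side");c=camera_info("side")
q=proj([[.56,.06,.02]],c)[0].astype(int);print(q)
x,y=max(q[0]-130,0),max(q[1]-110,0)
cv2.imwrite("pics/s1.png",cv2.resize(p[y:y+200,x:x+266,::-1],None,fx=3,fy=3,interpolation=cv2.INTER_CUBIC))
E
```

```text
[0.54051271 0.07215453 0.01235518] [-0.10502278  0.40211386 -0.22920329]
[299 284]
```

View pics/s1.png

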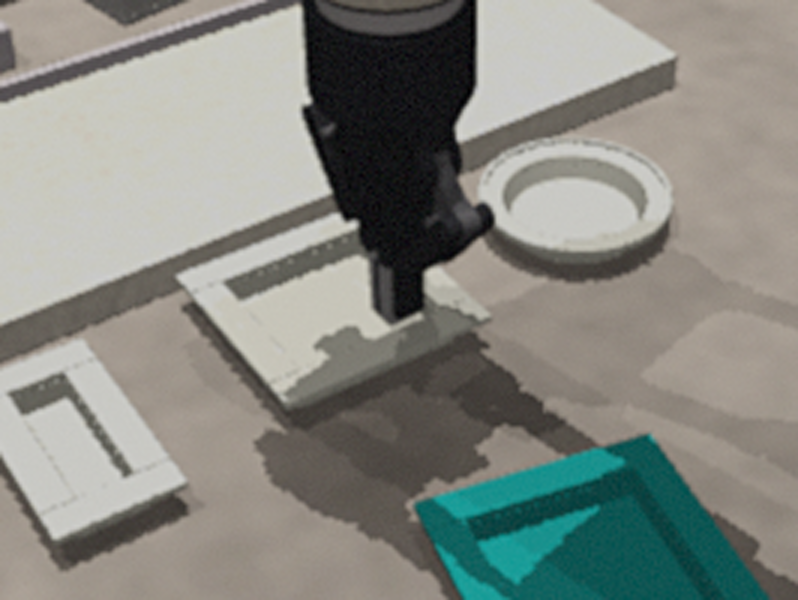

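```bash
python3 - <<'E'
from h import *
c=camera_info("side");print(camera_info("side")["t"])
x,y=299-130,284-110
f=lambda a,b:[x+a/3,y+b/3]
print("tcp px",proj([[.5405,.0722,.0124]],c))
px=[f(178,275),f(285,403),f(490,320)];print(np.array(px))
print("corners side z=.021",ray(px,.021,c).round(4))
print("fingertip",ray([f(395,318)],.012,c).round(4))
t=camera_info("top");im=cv2.imread("pics/top0.png")
P=[[.5351,.0146,.021],[.6499,-.0056,.021],[.6701,.1092,.021],[.5551,.1293,.021]]
print(proj(P,t).round(), proj(P,c).round())
E
```

```text
[0.40425485 0.29389514 0.56480581]
tcp px [[301.99786956 298.13796437]]
[[228.33333333 265.66666667]
 [264.         308.33333333]
 [332.33333333 280.66666667]]
corners side z=.021 [[0.6704 0.1109 0.021 ]
 [0.555  0.1327 0.021 ]
 [0.5306 0.0184 0.021 ]]
fingertip [[0.5733 0.045  0.012 ]]
[[324. 253.]
 [336. 185.]
 [267. 174.]
 [254. 241.]] [[332. 278.]
 [292. 241.]
 [229. 265.]
 [266. 307.]]
```

```bash
python3 - <<'E'
from h import *
p,d=read_camera("side");c=camera_info("side");print(status.read_state()["tool_pos"])
for v in range(262,306,4):
    for u in (300,):
        r=np.array([u,v,1])@np.linalg.inv(c["K"]).T*d[v,u]; print(u,v,p[v,u],((r-c["t"])@c["R"]).round(3))
x=proj([[.5405,.0722,.0124]],c)
p,d=read_camera("wrist");cv2.imwrite("pics/w1.png",p[:,:,::-1]);c=camera_info("wrist");print(proj([[.5405,.0722,.0124]],c),-c["R"].T@c["t"])
E
```

```text
[0.53994706 0.07216158 0.01211793]
300 262 [20 14 20] [0.529 0.084 0.094]
300 266 [32 31 33] [0.534 0.08  0.082]
300 270 [31 34 32] [0.532 0.082 0.077]
300 274 [41 40 37] [0.535 0.08  0.067]
300 278 [42 43 45] [0.534 0.081 0.061]
300 282 [136 135 125] [0.536 0.08  0.051]
300 286 [125 124 113] [0.555 0.063 0.021]
300 290 [117 117 108] [0.551 0.067 0.019]
300 294 [98 98 90] [0.545 0.072 0.017]
300 298 [65 60 57] [ 0.553  0.065 -0.   ]
300 302 [64 59 56] [ 0.549  0.069 -0.003]
[[317.00999925 282.26420863]] [0.55116419 0.14552019 0.19306581]
```

View pics/w1.png

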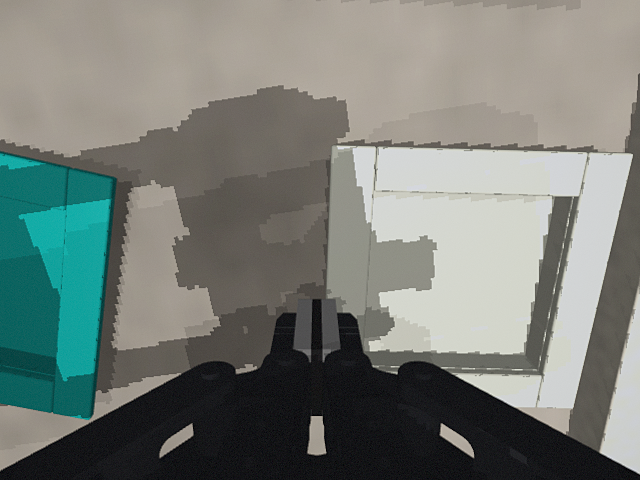

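The wrist view has the closed fingers at (317,300–350), with the tray's near flange edge just to the right at column 330. The tray hasn't moved. The side view puts the visible fingertip higher than the reported TCP, so I'll check the two against each other.

```bash
python3 - <<'E'
from h import *
p,d=read_camera("wrist");c=camera_info("wrist");print(status.read_state()["tool_pos"])
for z in (.012,.02,.03,.04,.055): print(z,proj([[.54,.0722,z]],c).round())
W=lambda u,v:((np.array([u,v,1])@np.linalg.inv(c["K"]).T*d[v,u]-c["t"])@c["R"]).round(4)
for u,v in((305,302),(305,320),(305,345),(330,302),(285,325),(350,325),(345,250),(500,300),(600,250),(250,380)): print(u,v,W(u,v))
E
```

```text
[0.53990574 0.07219046 0.01217364]
0.012 [[316. 282.]]
0.02 [[316. 289.]]
0.03 [[316. 299.]]
0.04 [[316. 309.]]
0.055 [[316. 328.]]
305 302 [0.5379 0.0837 0.057 ]
305 320 [0.5382 0.0834 0.0701]
305 345 [0.5386 0.0835 0.0856]
330 302 [0.5465 0.083  0.0583]
285 325 [0.5312 0.0811 0.067 ]
350 325 [0.5522 0.078  0.0671]
345 250 [0.5549 0.0883 0.0206]
500 300 [0.6259 0.0463 0.0032]
600 250 [0.6609 0.0726 0.0214]
250 380 [0.5242 0.0819 0.0967]
```

The tray reads at the right heights, 21 mm for the flange and 3 mm for the floor. The finger ends read about 43 mm above the reported TCP in both views, and the "push" moved nothing. I'll back off and feel for the counter in small steps.

>>> move_arm(deltas=[[[0,0,0],[-0.2,0.03,0],1],[[0,0,0],[-0.2,0.03,-0.08],1],[[0,0,0],[-0.2,0.03,-0.13],1],[[0,0,0],[-0.2,0.03,-0.15],1]])

```text
time: 4.18
tool_pos: [0.5205, 0.0751, -0.0032]
tcp_rot: [-2.38, -2.05, 0.001]
wrist_force: [-0.2, -0.9, -0.1]
width: -0.002
```

```bash
python3 - <<'E'
from h import *
s=status.read_state();print(s["tool_pos"],s["wrist_force"],s["width"])
p,d=read_camera("wrist");c=camera_info("wrist")
m=(d>0)&(d<.17);v,u=np.nonzero(m)
W=((np.c_[u,v,np.ones(len(u))]@np.linalg.inv(c["K"]).T*d[m][:,None])-c["t"])@c["R"]
dark=p[m].max(1)<130
T=s["tool_pos"];n=np.array([.989,-.1475]);t=np.array([.1475,.989])
L=np.c_[(W[:,:2]-T[:2])@n,(W[:,:2]-T[:2])@t,W[:,2]-T[2]]
L=L[L[:,2]>.02] 
for a in np.arange(.02,.14,.01):
    q=L[(L[:,2]>=a)&(L[:,2]<a+.01)]
    if len(q)>20: print(round(a,2),len(q),np.percentile(q,[1,50,99],axis=0).round(3).tolist())
E
```

```text
[ 0.52050025  0.07506681 -0.00316807] [-0.17752602 -0.94048644 -0.14715849] -0.0018395484393953303
0.02 27421 [[-0.114, 0.008, 0.021], [0.034, 0.046, 0.023], [0.118, 0.06, 0.025]]
0.04 611 [[-0.012, 0.007, 0.042], [0.0, 0.011, 0.047], [0.013, 0.012, 0.05]]
0.05 1170 [[-0.013, 0.006, 0.05], [0.0, 0.008, 0.055], [0.014, 0.012, 0.06]]
0.06 1371 [[-0.013, 0.007, 0.06], [0.0, 0.011, 0.065], [0.014, 0.012, 0.07]]
0.07 1697 [[-0.015, -0.01, 0.07], [0.0, 0.009, 0.076], [0.016, 0.013, 0.08]]
0.08 5206 [[-0.032, -0.009, 0.08], [0.002, 0.012, 0.086], [0.033, 0.014, 0.09]]
0.09 12644 [[-0.038, -0.008, 0.09], [-0.002, 0.01, 0.095], [0.039, 0.013, 0.1]]
0.1 11181 [[-0.047, -0.007, 0.1], [-0.003, 0.012, 0.106], [0.047, 0.018, 0.11]]
0.11 17124 [[-0.054, 0.004, 0.11], [0.001, 0.012, 0.115], [0.055, 0.018, 0.12]]
0.12 4598 [[-0.053, 0.012, 0.12], [0.004, 0.017, 0.122], [0.055, 0.018, 0.126]]
```

Confirmed: there is no contact at reported z = −3 mm, and the fingers end 42 mm behind the reported TCP along the tool axis. I'll use the real tip from here, i.e. reported TCP minus 42 mm × tool z. Next I lower and push.

>>> move_arm(deltas=[[[0,0,0],[0,0,-0.2],1],[[0,0,0],[0,0,-0.28],1],[[0,0,0],[0,0,-0.28],1],[[0,0,0],[0.08,-0.012,-0.28],1],[[0,0,0],[0.13,-0.019,-0.28],1],[[0,0,0],[0.17,-0.025,-0.28],1],[[0,0,0],[0.2,-0.03,-0.28],1],[[0,0,0],[0.22,-0.033,-0.28],1],[[0,0,0],[0.22,-0.033,-0.28],1]])

```text
time: 5.35
tool_pos: [0.5426, 0.0718, -0.0306]
tcp_rot: [2.38, 2.05, 0.001]
wrist_force: [-0.5, 0.1, 0.9]
width: 0.002
```

```bash
cat > m.py <<'E'
from h import *
def wc():
    s=status.read_state();p,d=read_camera("wrist");c=camera_info("wrist")
    v,u=np.mgrid[:480,:640];r=np.c_[u.ravel(),v.ravel(),np.ones(u.size)]@np.linalg.inv(c["K"]).T
    W=((r*d.reshape(-1,1)-c["t"])@c["R"]).reshape(480,640,3); return s,p,d,c,W
E
python3 - <<'E'
from m import *
s,p,d,c,W=wc();print(s["tool_pos"],s["wrist_force"])
cv2.imwrite("pics/w2.png",p[:,:,::-1]);np.save("pics/w2W.npy",W)
n=np.array([.989,-.1475]);t=np.array([.1475,.989])
N=W[...,:2]@n;T=W[...,:2]@t
for v in (160,180,220,260): print(v,[(u,round(N[v,u],4),round(W[v,u,2],4)) for u in range(290,640,10)])
E
```

```text
[ 0.54263663  0.07180115 -0.03058228] [-0.52710959  0.11163524  0.94001064]
160 [(290, np.float64(0.5172), np.float64(-0.0008)), (300, np.float64(0.5208), np.float64(0.0007)), (310, np.float64(0.5242), np.float64(0.0)), (320, np.float64(0.5277), np.float64(-0.0007)), (330, np.float64(0.5311), np.float64(0.0001)), (340, np.float64(0.5346), np.float64(-0.0002)), (350, np.float64(0.5381), np.float64(-0.0002)), (360, np.float64(0.5414), np.float64(0.0009)), (370, np.float64(0.5425), np.float64(0.0202)), (380, np.float64(0.5454), np.float64(0.0207)), (390, np.float64(0.5483), np.float64(0.021)), (400, np.float64(0.5515), np.float64(0.0202)), (410, np.float64(0.5544), np.float64(0.0205)), (420, np.float64(0.5572), np.float64(0.0211)), (430, np.float64(0.5604), np.float64(0.0204)), (440, np.float64(0.5636), np.float64(0.0196)), (450, np.float64(0.5663), np.float64(0.0205)), (460, np.float64(0.5695), np.float64(0.0201)), (470, np.float64(0.5722), np.float64(0.0208)), (480, np.float64(0.5756), np.float64(0.0197)), (490, np.float64(0.5785), np.float64(0.0201)), (500, np.float64(0.5814), np.flo
[... 4865 characters left out ...]
0, np.float64(0.5897), np.float64(0.0026)), (500, np.float64(0.5935), np.float64(0.0022)), (510, np.float64(0.5974), np.float64(0.0019)), (520, np.float64(0.6003), np.float64(0.0032)), (530, np.float64(0.6048), np.float64(0.0017)), (540, np.float64(0.6082), np.float64(0.0022)), (550, np.float64(0.6122), np.float64(0.0016)), (560, np.float64(0.6145), np.float64(0.0039)), (570, np.float64(0.6193), np.float64(0.002)), (580, np.float64(0.6227), np.float64(0.0024)), (590, np.float64(0.6261), np.float64(0.0028)), (600, np.float64(0.6302), np.float64(0.0021)), (610, np.float64(0.6342), np.float64(0.0017)), (620, np.float64(0.6376), np.float64(0.0021)), (630, np.float64(0.6408), np.float64(0.0027))]
```

View pics/w2.png

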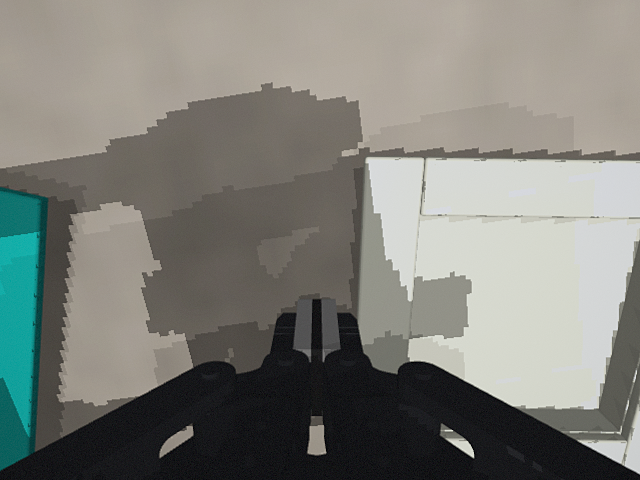

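The tray has moved 14 mm; its near edge is at column 360, touching the fingers. I'll push on a little until the force shows it is against the board.

>>> move_arm(deltas=[[[0,0,0],[0.01,-0.0015,0],1],[[0,0,0],[0.02,-0.003,0],1],[[0,0,0],[0.02,-0.003,0],1]])

```text
time: 5.78
tool_pos: [0.5432, 0.0716, -0.0308]
tcp_rot: [-2.379, -2.049, 0.003]
wrist_force: [-4.2, 0.6, 3.2]
width: 0.001
```

```bash
python3 - <<'E'
from h import *
print(status.read_state()["tool_pos"],status.read_state()["wrist_force"])
p,d=read_camera("top");cv2.imwrite("pics/top1.png",p[130:290,160:460,::-1]);c=camera_info("top")
n=np.array([.989,-.1475]);t=np.array([.1475,.989])
for T in (.02,.04,.10,.13,.15,.16):
    N=np.arange(.645,.69,.002);X=np.c_[np.outer(N,n)+T*t,np.full(len(N),.022)]
    uv=proj(X,c).round().astype(int);print(T,[(round(a,3),int(p[v,u,1])) for a,(u,v) in zip(N,uv)])
E
```

```text
[ 0.54318079  0.0716162  -0.03083884] [-4.20118764  0.63350245  3.21882865]
0.02 [(np.float64(0.645), 117), (np.float64(0.647), 116), (np.float64(0.649), 115), (np.float64(0.651), 108), (np.float64(0.653), 89), (np.float64(0.655), 56), (np.float64(0.657), 62), (np.float64(0.659), 90), (np.float64(0.661), 129), (np.float64(0.663), 152), (np.float64(0.665), 159), (np.float64(0.667), 158), (np.float64(0.669), 158), (np.float64(0.671), 158), (np.float64(0.673), 159), (np.float64(0.675), 158), (np.float64(0.677), 159), (np.float64(0.679), 158), (np.float64(0.681), 158), (np.float64(0.683), 159), (np.float64(0.685), 158), (np.float64(0.687), 159), (np.float64(0.689), 158)]
0.04 [(np.float64(0.645), 120), (np.float64(0.647), 118), (np.float64(0.649), 117), (np.float64(0.651), 108), (np.float64(0.653), 86), (np.float64(0.655), 66), (np.float64(0.657), 56), (np.float64(0.659), 65), (np.float64(0.661), 133), (np.float64(0.663), 153), (np.float64(0.665), 158), (np.float64(0.667), 159), (np.float64(0.669), 158), (np.float64(0.671), 159), (np.float64(0.673), 159), (np.float64(0.675), 158), (np.fl
[... 1837 characters left out ...]
oat64(0.681), 52), (np.float64(0.683), 50), (np.float64(0.685), 48), (np.float64(0.687), 47), (np.float64(0.689), 50)]
0.16 [(np.float64(0.645), 30), (np.float64(0.647), 31), (np.float64(0.649), 32), (np.float64(0.651), 33), (np.float64(0.653), 36), (np.float64(0.655), 46), (np.float64(0.657), 46), (np.float64(0.659), 47), (np.float64(0.661), 46), (np.float64(0.663), 48), (np.float64(0.665), 55), (np.float64(0.667), 54), (np.float64(0.669), 54), (np.float64(0.671), 53), (np.float64(0.673), 52), (np.float64(0.675), 52), (np.float64(0.677), 52), (np.float64(0.679), 51), (np.float64(0.681), 50), (np.float64(0.683), 46), (np.float64(0.685), 52), (np.float64(0.687), 75), (np.float64(0.689), 100)]
```

The tray is against the board: 4 N of reaction, with its far edge at the board face (n ≈ 0.661). Now I back off, raise, tilt the tool 45° forward and open about 24 mm.

>>> move_arm(deltas=[[[0,0,0],[-0.2,0.03,0.1],1],[[0,0,0],[-0.2,0.03,0.5],1],[[-0.0148,-0.0989,0],[0,0,0.6],0.435],[[-0.0295,-0.1978,0],[0.1,-0.015,0.6],0.435],[[-0.0443,-0.2967,0],[0.2,-0.03,0.6],0.435],[[-0.059,-0.3956,0],[0.32,-0.048,0.6],0.435],[[-0.0738,-0.4945,0],[0.32,-0.048,0.6],0.435],[[-0.0738,-0.4945,0],[0.32,-0.048,0.5],0.435],[[-0.0738,-0.4945,0],[0.32,-0.048,0.5],0.435]])

```text
time: 6.95
tool_pos: [0.569, 0.0679, 0.0573]
tcp_rot: [1.915, 1.645, 0.628]
wrist_force: [-0.2, -1.8, -0.3]
width: 0.284
```

```bash
cat >> m.py <<'E'
from scipy.spatial.transform import Rotation as Ro
n=np.array([.989,-.1475,0]);t=np.array([.1475,.989,0])
def rep():
    s=status.read_state();R=Ro.from_rotvec(s["tcp_rot"]).as_matrix();P=s["tool_pos"];C=P-.042*R[:,2]
    print("tilt fwd deg",np.degrees(np.arctan2(R[:,2]@n,-R[2,2])).round(1),"TCP n,t,z",(P@n).round(4),(P@t).round(4),P[2].round(4),"tip n,z",(C@n).round(4),C[2].round(4),"F",s["wrist_force"].round(1),"w",round(s["width"],3),"q",s["q"].round(2),"time",s["time"])
    return s,R,P,C
def crop(name,X,fn,w=266,h=200,k=3):
    p,d=read_camera(name);c=camera_info(name);q=proj([X],c)[0].astype(int);x=int(np.clip(q[0]-w//2,0,640-w));y=int(np.clip(q[1]-h//2,0,480-h))
    cv2.imwrite(fn,cv2.resize(p[y:y+h,x:x+w,::-1],None,fx=k,fy=k,interpolation=cv2.INTER_CUBIC));print(fn,x,y,k);return p,d,c
E
python3 - <<'E'
from m import *
s,R,P,C=rep()
s,p,d,c,W=wc();L=(W-P)@R   # tool coords x,y,z
m=(d>0)&(d<.2)&(np.abs(L[...,1])<.06)&(p.max(2)<100)&(np.abs(L[...,0])<.03)
q=L[m]
for a in np.arange(-.1,-.02,.005):
    k=q[(q[:,2]>=a)&(q[:,2]<a+.005)]
    if len(k)>20: print(round(a,3),len(k),np.percentile(k[k[:,1]<0][:,1],[1,99]).round(4) if (k[:,1]<0).any() else '',np.percentile(k[k[:,1]>0][:,1],[1,99]).round(4) if (k[:,1]>0).any() else '')
E
```

```text
tilt fwd deg 41.4 TCP n,t,z 0.5527 0.1511 0.0573 tip n,z 0.5249 0.0888 F [-0.2 -1.8 -0.3] w 0.284 q [ 0.24 -0.11  2.5  -1.31  0.26  1.61] time 6.95
-0.1 6891 [-0.0494 -0.0148] [0.0123 0.0469]
-0.095 7354 [-0.0476 -0.0146] [0.012  0.0449]
-0.09 2745 [-0.045  -0.0148] [0.0121 0.0422]
-0.085 1708 [-0.041  -0.0148] [0.0122 0.038 ]
-0.08 1493 [-0.026  -0.0133] [0.0107 0.0222]
-0.075 681 [-0.0199 -0.0133] [0.0106 0.0176]
-0.07 876 [-0.0268 -0.0132] [0.0106 0.024 ]
-0.065 822 [-0.0268 -0.0133] [0.0106 0.0241]
-0.06 750 [-0.0267 -0.0132] [0.0106 0.0243]
-0.055 680 [-0.0268 -0.0133] [0.0106 0.0242]
-0.05 544 [-0.0263 -0.0133] [0.0106 0.0234]
-0.045 188 [-0.0205 -0.0133] [0.0106 0.0171]
```

q4 is at its limit at 41°, so a 45° tilt isn't available here. The fingers are otherwise as expected: about 13 mm thick with a tapered tip. A 25° tilt is enough: the rear finger goes under the near flange lip and the front finger hangs inside the tub mouth.

>>> move_arm(deltas=[[[0.016,0.11,0],[-0.09,0.013,0.3],0.294],[[0.0328,0.2198,0],[-0.09,0.013,0.3],0.294],[[0.0328,0.2198,0],[-0.09,0.013,0.2],0.294],[[0.0328,0.2198,0],[-0.09,0.013,0.06],0.294],[[0.0328,0.2198,0],[-0.09,0.013,0.06],0.294],[[0.0328,0.2198,0],[-0.09,0.013,0.06],0.294]])

```text
time: 7.75
tool_pos: [0.5622, 0.0676, 0.0641]
tcp_rot: [2.148, 1.851, 0.352]
wrist_force: [0.9, -0.9, 0.0]
width: 0.349
```

```bash
python3 - <<'E'
from m import *
s,R,P,C=rep()
s,p,d,c,W=wc();L=(W-P)@R
m=(d>0)&(d<.2)&(np.abs(L[...,1])<.06)&(p.max(2)<100)&(np.abs(L[...,0])<.03)
q=L[m]
for a in (-.06,-.05,-.045):
    k=q[(q[:,2]>=a)&(q[:,2]<a+.005)]
    for sg in(1,-1):
        kk=k[k[:,1]*sg>0]
        if len(kk): print(a,np.percentile(kk[:,1],[1,99]).round(4))
N=W@n;T=W@t;f=(abs(W[...,2]-.0205)<.002)&(N>.5)&(N<.6)
for t0 in (.17,.18,.19,.2): 
    k=f&(abs(T-t0)<.003); print(t0,k.sum(),np.percentile(N[k],[1]).round(4) if k.any() else '')
E
```

```text
tilt fwd deg 21.5 TCP n,t,z 0.5461 0.1498 0.0641 tip n,z 0.5306 0.1031 F [ 0.9 -0.9  0. ] w 0.349 q [ 0.15 -0.04  2.26 -0.2   0.58  0.44] time 7.75
-0.06 [0.0141 0.0275]
-0.06 [-0.0294 -0.0159]
-0.05 [0.0141 0.0265]
-0.05 [-0.0287 -0.0159]
-0.045 [0.0141 0.0207]
-0.045 [-0.0223 -0.0158]
0.17 348 [0.5398]
0.18 352 [0.5399]
0.19 374 [0.5401]
0.2 1187 [0.5405]
```

>>> move_arm(deltas=[[[-0.0058,-0.0385,0],[0.052,-0.008,-0.2],0.294],[[-0.0058,-0.0385,0],[0.052,-0.008,-0.387],0.294],[[-0.0058,-0.0385,0],[0.052,-0.008,-0.387],0.294],[[-0.0058,-0.0385,0],[0.136,-0.02,-0.57],0.294],[[-0.0058,-0.0385,0],[0.22,-0.033,-0.75],0.294],[[-0.0058,-0.0385,0],[0.276,-0.041,-0.87],0.294],[[-0.0058,-0.0385,0],[0.304,-0.045,-0.931],0.294],[[-0.0058,-0.0385,0],[0.304,-0.045,-0.931],0.294]])

```text
time: 8.8
tool_pos: [0.5903, 0.0635, -0.0275]
tcp_rot: [2.11, 1.816, 0.4]
wrist_force: [-22.3, 2.8, 31.5]
width: 0.358
```

```bash
python3 - <<'E'
from m import *
s,R,P,C=rep()
crop("side",[.56,.07,.03],"pics/s2.png")
E
```

```text
tilt fwd deg 24.9 TCP n,t,z 0.5745 0.1499 -0.0275 tip n,z 0.5568 0.0106 F [-22.3   2.8  31.5] w 0.358 q [ 0.15  0.15  2.3  -0.43  0.3   0.68] time 8.8
pics/s2.png 161 182 3
```

View pics/s2.png

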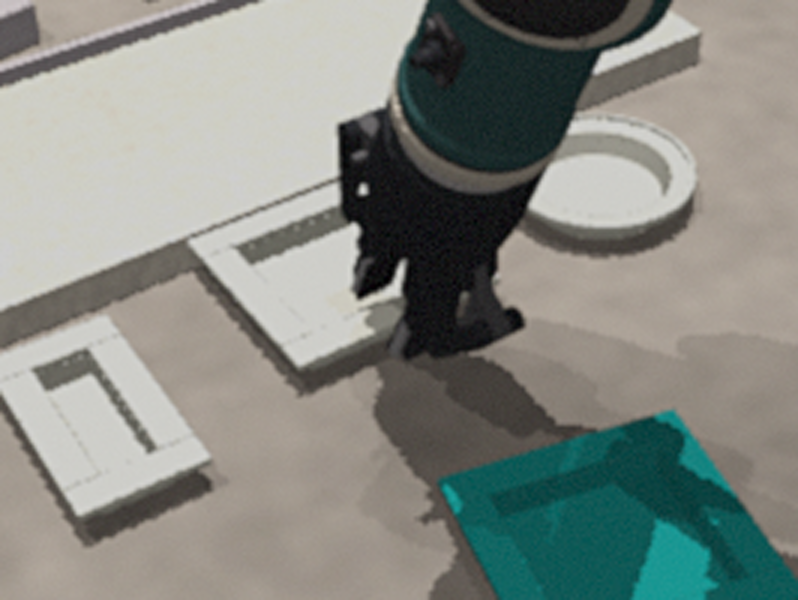

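The rear finger is at the near edge (crop ≈400,350) and the front finger is inside the mouth (≈365,290). It presses with about 30 N, so I'll ease off by a few millimetres.

>>> move_arm(deltas=[[[0,0,0],[-0.01,0.0015,0.03],0.294],[[0,0,0],[-0.01,0.0015,0.03],0.294]])

```text
time: 9.1
tool_pos: [0.5907, 0.0639, -0.0258]
tcp_rot: [2.108, 1.816, 0.404]
wrist_force: [-0.0, -0.5, 0.2]
width: 0.352
```

```bash
python3 - <<'E'
from m import *
s,R,P,C=rep()
s,p,d,c,W=wc();cv2.imwrite("pics/w3.png",p[:,:,::-1])
N=W@n;T=W@t
for t0 in (.16,.17,.18,.19,.2):
    k=(abs(T-t0)<.003)&(N>.5)&(N<.6)&(W[...,2]>.014)&(W[...,2]<.03)&(p.min(2)>110)
    if k.any():
        i=N[k].argsort()[:5]; print(t0,k.sum(),N[k][i].round(4),W[k][i][:,2].round(4))
E
```

```text
tilt fwd deg 25.0 TCP n,t,z 0.5748 0.1503 -0.0258 tip n,z 0.557 0.0123 F [-0.  -0.5  0.2] w 0.352 q [ 0.15  0.14  2.3  -0.42  0.3   0.67] time 9.1
0.16 835 [0.5404 0.5405 0.5406 0.5406 0.5406] [0.0203 0.0201 0.0214 0.0206 0.0204]
0.17 859 [0.5404 0.5406 0.5406 0.5407 0.5407] [0.0209 0.0205 0.0195 0.0201 0.0204]
0.18 915 [0.5405 0.5405 0.5405 0.5405 0.5406] [0.0206 0.0198 0.0203 0.0196 0.0204]
0.19 989 [0.5406 0.5406 0.5406 0.5407 0.5407] [0.0202 0.0211 0.0202 0.0197 0.02  ]
0.2 2935 [0.5406 0.5407 0.5407 0.5407 0.5407] [0.02   0.0205 0.0197 0.0203 0.0197]
```

View pics/w3.png

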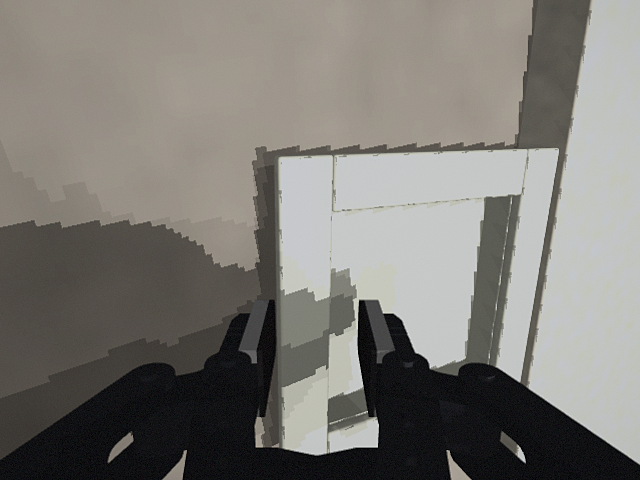

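Clear view: the rear finger (≈260,330) is just outside the near edge (column 280) and the front finger (≈370,340) is inside the mouth. The force is zero. Next I hook under the lip and raise it along an arc to about 30°.

>>> move_arm(deltas=[[[0,0,0],[0.03,-0.0044,0],0.294],[[0,0,0],[0.033,-0.0049,0.05],0.294],[[0,0,0],[0.034,-0.005,0.095],0.294],[[0,0,0],[0.036,-0.0053,0.14],0.294],[[0,0,0],[0.038,-0.0056,0.19],0.294],[[0,0,0],[0.05,-0.0075,0.23],0.294],[[0,0,0],[0.065,-0.0097,0.27],0.294],[[0,0,0],[0.08,-0.012,0.31],0.294],[[0,0,0],[0.095,-0.0142,0.348],0.294],[[0,0,0],[0.141,-0.021,0.42],0.294],[[0,0,0],[0.189,-0.028,0.49],0.294],[[0,0,0],[0.189,-0.028,0.49],0.294]])

```text
time: 10.65
tool_pos: [0.6047, 0.0605, 0.0199]
tcp_rot: [2.115, 1.82, 0.393]
wrist_force: [-10.9, 3.0, 2.9]
width: 0.353
```

```bash
cat >> m.py <<'E'
def tray():
    """flange profile beside the fingers: N,z line of white points at t .17-.2"""
    s,p,d,c,W=wc();N=W@n;T=W@t
    k=(d>.05)&(T>.185)&(T<.203)&(N>.5)&(N<.72)&(W[...,2]>.004)&(W[...,2]<.2)&(p.min(2)>60)
    for a in np.arange(.50,.72,.01):
        q=k&(N>=a)&(N<a+.01)
        if q.sum()>15: print(round(a,3),q.sum(),np.percentile(W[q][:,2],[5,50,95]).round(4))
    return p,W
E
python3 - <<'E'
from m import *
rep();p,W=tray();cv2.imwrite("pics/w4.png",p[:,:,::-1])
E
```

```text
tilt fwd deg 24.5 TCP n,t,z 0.5891 0.149 0.0199 tip n,z 0.5717 0.0581 F [-10.9   3.    2.9] w 0.353 q [ 0.13  0.09  2.24 -0.29  0.42  0.53] time 10.65
0.55 1784 [0.0464 0.0685 0.0703]
0.56 1292 [0.0623 0.0649 0.0671]
0.57 581 [0.0575 0.0599 0.0621]
0.58 591 [0.0337 0.0544 0.0572]
0.59 509 [0.0287 0.0495 0.0522]
0.6 445 [0.0237 0.0446 0.0473]
0.61 379 [0.0189 0.0396 0.0423]
0.62 337 [0.0138 0.0347 0.0375]
0.63 364 [0.0099 0.0291 0.0324]
0.64 629 [0.0162 0.0237 0.0271]
0.65 345 [0.0183 0.0205 0.0227]
0.66 868 [0.0177 0.023  0.0241]
0.67 548 [0.0226 0.0234 0.0242]
0.68 528 [0.0227 0.0235 0.0243]
0.69 492 [0.0227 0.0234 0.0243]
0.7 475 [0.0227 0.0235 0.0242]
0.71 447 [0.0227 0.0235 0.0243]
```

View pics/w4.png

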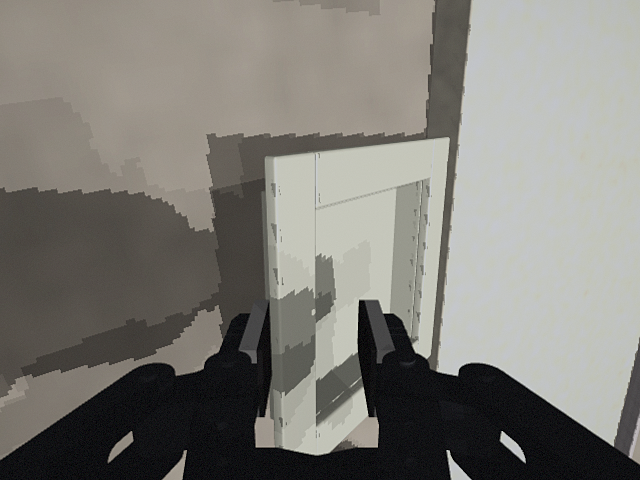

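It is working: the tray is tilted 26.5° with its far edge bearing on the board face (about 11 N). Continuing towards about 60°.

>>> move_arm(deltas=[[[0,0,0],[0.036,-0.0055,0.06],0.294],[[0,0,0],[0.072,-0.011,0.111],0.294],[[0,0,0],[0.115,-0.017,0.15],0.294],[[0,0,0],[0.155,-0.023,0.19],0.294],[[0,0,0],[0.195,-0.029,0.23],0.294],[[0,0,0],[0.237,-0.035,0.27],0.294],[[0,0,0],[0.295,-0.044,0.305],0.294],[[0,0,0],[0.35,-0.052,0.34],0.294],[[0,0,0],[0.41,-0.061,0.375],0.294],[[0,0,0],[0.463,-0.069,0.41],0.294],[[0,0,0],[0.463,-0.069,0.41],0.294]])

```text
time: 12.08
tool_pos: [0.6574, 0.0536, 0.067]
tcp_rot: [2.106, 1.815, 0.405]
wrist_force: [-8.9, -3.1, 13.2]
width: 0.358
```

```bash
python3 - <<'E'
from m import *
rep();p,W=tray();cv2.imwrite("pics/w5.png",p[:,:,::-1])
E
```

```text
tilt fwd deg 25.2 TCP n,t,z 0.6423 0.1499 0.067 tip n,z 0.6244 0.105 F [-8.9 -3.1 13.2] w 0.358 q [ 0.11  0.1   2.12 -0.23  0.5   0.43] time 12.075
0.6 1194 [0.0852 0.0925 0.0947]
0.61 1953 [0.069  0.0968 0.1117]
0.62 284 [0.0338 0.0561 0.077 ]
0.63 168 [0.0125 0.0307 0.0505]
0.64 40 [0.0085 0.0163 0.0263]
0.66 975 [0.0066 0.0227 0.0243]
0.67 541 [0.0225 0.0235 0.0245]
0.68 519 [0.0225 0.0235 0.0244]
0.69 490 [0.0225 0.0235 0.0244]
0.7 455 [0.0226 0.0235 0.0244]
0.71 449 [0.0226 0.0235 0.0244]
```

View pics/w5.png

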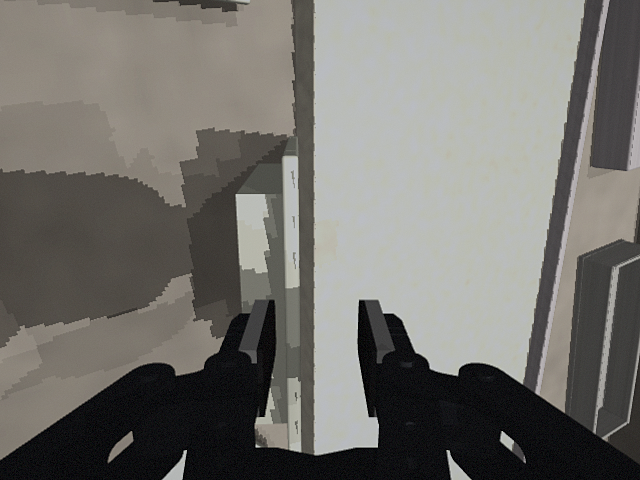

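The tray is up at about 68°, nearly parallel to the pads. Its flange is edge-on at columns 285–300 between the fingers, with the tub to the left. Easing up 4 mm and closing to pinch the flange.

>>> move_arm(deltas=[[[0,0,0],[-0.02,0.003,0.04],0.294],[[0,0,0],[-0.05,0.0075,0.04],0.6],[[0,0,0],[-0.07,0.01,0.04],1],[[0,0,0],[-0.07,0.01,0.04],1],[[0,0,0],[-0.07,0.01,0.04],1],[[0,0,0],[-0.07,0.01,0.04],1]], grip_force=25)

```text
time: 12.88
tool_pos: [0.6477, 0.0549, 0.0666]
tcp_rot: [2.11, 1.817, 0.4]
wrist_force: [-1.2, 0.9, -0.7]
width: 0.048
```

```bash
python3 - <<'E'
from m import *
rep();tray()
E
```

```text
tilt fwd deg 24.9 TCP n,t,z 0.6325 0.1498 0.0666 tip n,z 0.6148 0.1047 F [-1.2  0.9 -0.7] w 0.048 q [ 0.11  0.08  2.14 -0.22  0.51  0.43] time 12.875
0.6 1185 [0.0839 0.0926 0.0951]
0.61 1883 [0.0687 0.0971 0.1118]
0.62 320 [0.034  0.0584 0.0776]
0.63 204 [0.0137 0.0337 0.0545]
0.64 78 [0.0127 0.0223 0.0352]
0.66 697 [0.0167 0.0233 0.0246]
0.67 516 [0.0227 0.0236 0.0246]
0.68 499 [0.0227 0.0236 0.0245]
0.69 468 [0.0226 0.0236 0.0246]
0.7 441 [0.0227 0.0236 0.0246]
0.71 433 [0.0226 0.0237 0.0246]
```

The flange is pinched at 4.1 mm width, aligned at 65°, with near-zero external force. Now I turn the tray over the board's edge, first to about 110°.

>>> move_arm(deltas=[[[0.0098,0.066,0],[0.049,-0.007,0.05],1],[[0.0205,0.1375,0],[0.099,-0.015,0.1],1],[[0.0311,0.2088,0],[0.163,-0.024,0.12],1],[[0.041,0.2747,0],[0.227,-0.034,0.14],1],[[0.0574,0.3847,0],[0.34,-0.051,0.158],1],[[0.0738,0.4945,0],[0.446,-0.067,0.157],1],[[0.0738,0.4945,0],[0.446,-0.067,0.157],1]])

```text
time: 13.8
tool_pos: [0.693, 0.0471, 0.0744]
tcp_rot: [-2.161, -1.858, 0.341]
wrist_force: [-1.8, -0.1, -3.8]
width: 0.049
```

```bash
python3 - <<'E'
from m import *
rep()
crop("side",[.67,.05,.06],"pics/s3.png")
E
```

```text
tilt fwd deg -20.7 TCP n,t,z 0.6784 0.1488 0.0744 tip n,z 0.6933 0.1137 F [-1.8 -0.1 -3.8] w 0.049 q [0.   0.65 1.33 0.05 1.52 0.14] time 13.8
pics/s3.png 124 130 3
```

View pics/s3.png

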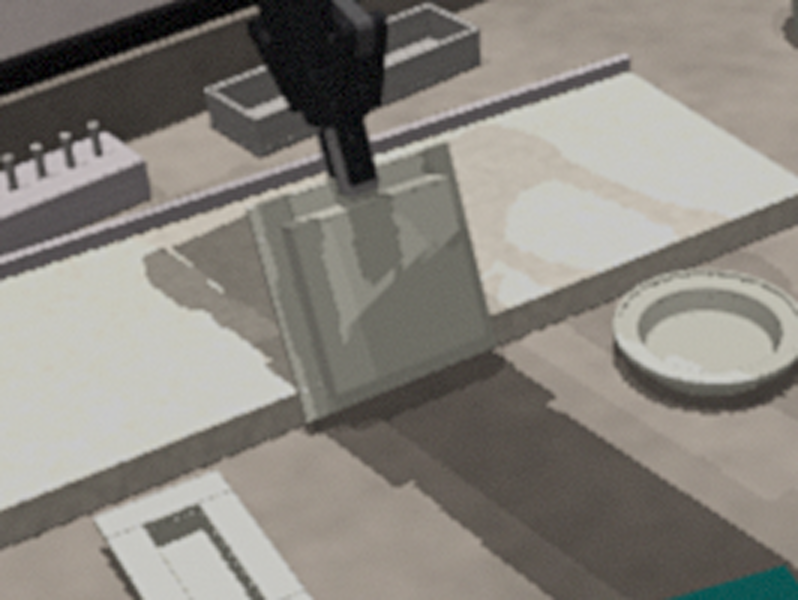

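The tray is at about 111°, held at its top edge (crop ≈350,190) with its lower edge at the board's front edge. The narrow and round trays are untouched. Laying it on over.

>>> move_arm(deltas=[[[0.0093,0.0623,0],[0.064,-0.0096,0.06],1],[[0.0185,0.1242,0],[0.129,-0.019,0.07],1],[[0.0292,0.1958,0],[0.198,-0.03,0.04],1],[[0.0398,0.267,0],[0.272,-0.041,0.01],1],[[0.0521,0.349,0],[0.386,-0.058,-0.02],1],[[0.0644,0.4319,0],[0.485,-0.072,-0.06],1],[[0.0726,0.4868,0],[0.517,-0.077,-0.12],1],[[0.0808,0.542,0],[0.549,-0.082,-0.18],1],[[0.0808,0.542,0],[0.549,-0.082,-0.18],1],[[0.0808,0.542,0],[0.549,-0.082,-0.18],1]])

```text
time: 15.1
tool_pos: [0.7096, 0.0411, 0.0685]
tcp_rot: [-1.57, -1.349, 0.912]
wrist_force: [-0.1, -0.5, -1.2]
width: 0.047
```

```bash
python3 - <<'E'
from m import *
rep()
crop("side",[.70,.05,.06],"pics/s4.png")
E
```

```text
tilt fwd deg -68.2 TCP n,t,z 0.6958 0.1453 0.0685 tip n,z 0.7347 0.0841 F [-0.1 -0.5 -1.2] w 0.047 q [-0.04  1.44  0.31  0.2   2.57  0.21] time 15.1
pics/s4.png 112 122 3
```

View pics/s4.png

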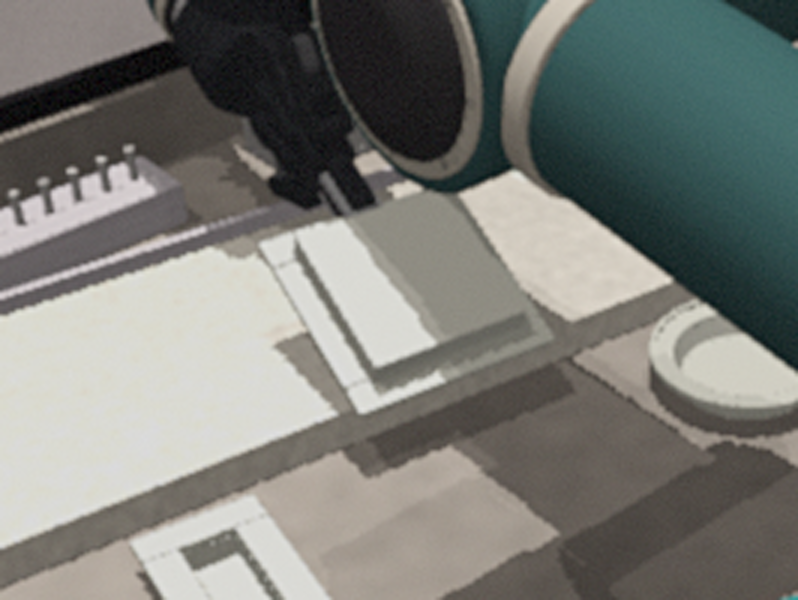

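Tool tilt is −68°, so the tray is at about 158° mouth down over the board, but q3 is at its limit and it sits too far forward (about 29 mm overhang). I'll back the angle off to about 140°, which lets it reach further on, and rest the far edge on the board.

>>> move_arm(deltas=[[[-0.015,-0.1,0],[0.16,-0.01,0.1],1],[[-0.0298,-0.2,0],[0.32,-0.017,0.2],1],[[-0.0298,-0.2,0],[0.32,-0.017,0.2],1],[[-0.0298,-0.2,0],[0.32,-0.017,0.12],1],[[-0.0298,-0.2,0],[0.32,-0.017,0.07],1],[[-0.0298,-0.2,0],[0.32,-0.017,0.05],1],[[-0.0298,-0.2,0],[0.32,-0.017,0.05],1]])

```text
time: 16.02
tool_pos: [0.7395, 0.039, 0.0686]
tcp_rot: [-1.798, -1.544, 0.729]
wrist_force: [-2.1, -0.0, 0.1]
width: 0.05
```

```bash
cat >> m.py <<'E'
def topsq():
    p,d=read_camera("top");c=camera_info("top");v,u=np.mgrid[:480,:640];r=np.c_[u.ravel(),v.ravel(),np.ones(u.size)]@np.linalg.inv(c["K"]).T
    return p,((r*d.reshape(-1,1)-c["t"])@c["R"]).reshape(480,640,3)
E
python3 - <<'E'
from m import *
s,R,P,C=rep();u=-R[:,2];F=P-.069*u;print("far edge centreline n,z",F@n,F[2])
p,W=topsq();N=W@n;T=W@t
for T0 in (.1,.2):
  for a in np.arange(.64,.82,.01):
    k=(abs(T-T0)<.004)&(N>=a)&(N<a+.01)&(p.min(2)>40)
    if k.any(): print(T0,round(a,2),np.median(W[k][:,2]).round(4),end=' | ')
  print()
E
```

```text
tilt fwd deg -50.6 TCP n,t,z 0.7256 0.1477 0.0686 tip n,z 0.7581 0.0952 F [-2.1 -0.   0.1] w 0.05 q [-0.03  1.22  0.56  0.12  2.24  0.15] time 16.025
far edge centreline n,z 0.6722544128375619 0.024837564261095908
0.1 0.64 0.444 | 0.1 0.65 0.4417 | 0.1 0.66 0.4397 | 0.1 0.67 0.4377 | 0.1 0.68 0.4355 | 0.1 0.69 0.4332 | 0.1 0.7 0.431 | 0.1 0.71 0.4287 |
```

The far edge now rests on the board at n = 0.672, 11 mm behind the front edge, and the tray leans well past vertical. Opening fully; the pads also draw back 13 mm as they open, which frees the lip. Then I withdraw upwards along the tool.

>>> move_arm(deltas=[[[0,0,0],[0,0,0],0.7],[[0,0,0],[0,0,0],0.3],[[0,0,0],[0,0,0],-0.2],[[0,0,0],[0,0,0],-1],[[0,0,0],[0,0,0],-1],[[0,0,0],[0,0,0],-1],[[0,0,0],[0.1,-0.015,0.1],-1],[[0,0,0],[0.2,-0.03,0.2],-1],[[0,0,0],[0.2,-0.03,0.5],-1],[[0,0,0],[0.2,-0.03,1.0],-1],[[0,0,0],[0.2,-0.03,1.0],-1]])

```text
time: 17.45
tool_pos: [0.7584, 0.0361, 0.1749]
tcp_rot: [-1.803, -1.55, 0.721]
wrist_force: [-0.5, 0.5, 0.2]
width: 0.998
```

```bash
python3 - <<'E'
from m import *
rep()
crop("side",[.72,.05,.04],"pics/s5.png")
E
```

```text
tilt fwd deg -50.1 TCP n,t,z 0.7447 0.1476 0.1749 tip n,z 0.7769 0.2018 F [-0.5  0.5  0.2] w 0.998 q [-0.03  1.24  0.31  0.15  2.45  0.19] time 17.45
pics/s5.png 106 127 3
```

View pics/s5.png

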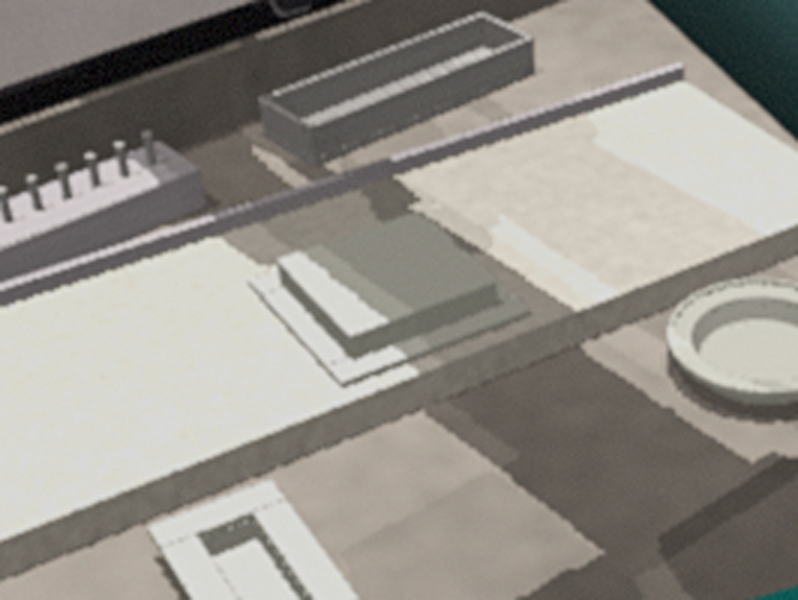

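The tray lies mouth down and wholly on the board, with the arm clear. A quick numeric check, then I hand in.

```bash
python3 - <<'E'
from m import *
from workcell import order
p,d=read_camera("side");c=camera_info("side");v,u=np.mgrid[:480,:640];r=np.c_[u.ravel(),v.ravel(),np.ones(u.size)]@np.linalg.inv(c["K"]).T
W=((r*d.reshape(-1,1)-c["t"])@c["R"]).reshape(480,640,3);N=W@n;T=W@t;z=W[...,2]
tub=(abs(z-.045)<.003)&(N>.66)&(N<.86)&(T>.05)&(T<.25)
print("tub top",tub.sum(),np.percentile(N[tub],[1,99]),np.percentile(T[tub],[1,99]),"z",np.percentile(z[tub],[5,50,95]))
A=np.c_[N[tub],T[tub],np.ones(tub.sum())];print("slopes",np.linalg.lstsq(A,z[tub],rcond=None)[0][:2])
# narrow and round tray corners: compare with before
d0=np.load("pics/side0d.npy");p0=cv2.imread("pics/side0.png")[:,:,::-1]
for nm,X in(("narrow",[.61,.217,.02]),("round",[.576,-.05,.02])):
    q=proj([X],c)[0].astype(int);a=np.s_[q[1]-35:q[1]+35,q[0]-40:q[0]+40];print(nm,q,"median depth change",np.median(abs(d[a]-d0[a])),"frac>6mm",(abs(d[a]-d0[a])>.006).mean())
rep();order.finish_job()
E
```

```text
tub top 1601 [0.68584697 0.7782543 ] [0.10563759 0.1961436 ] z [0.04234276 0.04367125 0.04520892]
slopes [-0.00159576  0.00072305]
narrow [193 317] median depth change 0.0013136864 frac>6mm 0.009642857142857142
round [342 249] median depth change 0.0018396676 frac>6mm 0.1125
tilt fwd deg -50.2 TCP n,t,z 0.7449 0.1476 0.171 tip n,z 0.7772 0.1979 F [ 0.3  0.4 -1.1] w 1.002 q [-0.03  1.25  0.31  0.15  2.45  0.19] time 17.55
the job is handed in; nothing more can be done
```

I turned the white square tray over onto the draining board and handed the job in at 17.6 s. I pushed it against the board's front face and raised its near lip with one finger. I then pinched the lip, swung the tray over the edge and released it with its far side resting on the board.

**Final checks:**
- **Flatness:** the tub's underside is level to within 0.1° at about 44 mm, against 45 mm expected.
- **Position:** the tub spans 92 × 90 mm. Its front side is about 25 mm behind the board's front edge, so the flange lies wholly on the board.
- **Arm:** it is clear of everything, with the wrist force near zero.
- **Narrow tray:** unmoved, with 1% of nearby pixels showing a depth change.
- **Round tray:** it looks unmoved. 11% of the pixels in its window changed depth; I put that down to the square tray leaving that area but did not check it separately.

**What disagreed on the way:**
- The fingers end about 42 mm short of the reported TCP, so my first push moved nothing. I allowed for this from then on.
- The wrist force briefly reached about 39 N (31 N of it vertical) while I placed the finger under the lip. The fingertip was probably on the counter or the lip, and I eased off at once.

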